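# Load a step plaque under the colour reader's sprung clips

## Robot

A 6-joint arm with a two-finger parallel gripper is mounted at the origin on the work surface; the furniture and walls round the work are solid. World frame = base frame: x ahead of the robot, y to its left, z up, the work surface at z = 0. Lengths are in mm, angles in rad, forces in N, time in s.
With the tool pointing down it reaches from about 275 to 750 mm from the base axis. Payload 10.2 kg.
Tool frame: the origin (TCP) lies between the finger pads; the fingertips stand 25 mm ahead of it and the grasp point (between the pads) lies 6 mm ahead of it; z points along the fingers, x is the direction in which the jaws open and shut, and the axes are right-handed (so a half turn about z gives the same grasp; the last joint's range is limited). The gripper opens to 85 mm and grips with 20 to 120 N. Pads are 22 mm wide; open, the fingers measure 114 mm over their backs; the gripper's body (76 mm by 85 mm) begins 54 mm behind the grasp point. The pads swing forward as they close: fully open they stand 13 mm farther back than shut.
Start: joints at [0.911, 0.313, 1.498, -0, 1.331, -0.223], TCP at [222.11, 475.708, 256.294] pointing down, gripper open.
Joint ranges: [-2.94, 2.94], [-0.97, 2.17], [0.19, 2.56], [-1.23, 4.37], [0.02, 3.11], [-2.88, 2.88]. Speed limits (rad/s): [2.39, 2.39, 3.01, 3.14, 3.14, 3.14].

## Interface

Orientations are given as [roll, pitch, yaw] about the fixed x, y, z axes, in that order (R = Rz(yaw) Ry(pitch) Rx(roll)).
In Python, from workcell import env, cams gives the robot as it stands.
- The arm moves only by the shell command python3 -m creep 'ROWS' [FORCE]. ROWS is text: rows parted by semicolons, each of 5 numbers parted by spaces: the closure in counts, from 0 (fully open) to 255 (shut), then the shift along the tool's x, y, z in m, then the turn about the tool's z in degrees. In form: claw dx dy dz twist; .... A call has 1 to 20 rows; each row shifts and turns the pose as measured when the row begins, along the tool's axes as they then stand; what a row does not reach is not made up. A row lasts 1/10 s, in which the tool goes at most 50 mm and 8.59 degrees, less where a joint would pass 70% of its speed; a pose out of reach is approached as far as the arm can. A call is refused whole if a number of a shift passes 0.05 or a number of a turn 8.59, either way. A call with a gripper value outside its range is refused whole. The fingers move at their own pace and stop on an object; FORCE is the grip in N (left out, the last holds). Time passes only in rows, so rows that do not move let the fingers close. It gives the time, the measured TCP pose, the force and the opening at its end, in the units of the state.
- env.sense(): the state, without advancing time (a new reading comes with each control period).
- cams.snapshot(name): name is "scene" or "side" or "wrist"; returns a dict with "frame" (384x512x3 uint8, blue, green, red), "camera_matrix" (3x3 intrinsics, pixels), "dist_coeffs" ([k1, k2, p1, p2, k3] as OpenCV has them; the pictures are not rectified), "R" (3x3) and "t" (3): a world point X has camera coordinates R X + t; the wrist camera has in their place "mount" (4x4, takes a point from camera to tool coordinates, whose origin is the TCP and whose axes are the tool frame's). Camera axes: x right, y down, z forward; pixel columns grow to the right and rows downward; lengths in mm; the calibration is good to about 2 mm. A picture is of the moment at which its call begins: read the wrist's pose just before it. There is no depth.
- env.hand_in(): hands the job in, once; it reports no verdict.
The state is a dict: "time_s": time; "qpos": joint angles; "dq": joint speeds; "joint_efforts": joint torques, N m; "ee_pos": TCP position; "tool_rot": TCP orientation; "wrist_force": force on the tool from outside, world axes, zero at the start; "wrist_torque": the same for the moment, N m; "gripper_width": finger opening in mm.
Only numpy, scipy, OpenCV 4.12 (cv2) and the standard library are available. Lean on these libraries where they do the work, as an engineer would, in place of code of your own. Each camera call takes 0.05 s, during which the arm holds its last target. There are 200 camera calls.

## Task

Measure the white plaque: lay it on the colour reader's stage, thick end first, and slide it gently under the two sprung clips until it is right up against the end stop and both clips have ridden over the thick end and snapped down behind it. Let the plaque lift the clips (do not pry or push them with the fingers), do not ram the stop, leave the black plaque alone, and once the plaque is home let go of it and press the green key right down to take the reading.

Things in the scene. Friction and masses are not known exactly. Their poses are not given: they have to be found in the camera images.
- reader: Colour reader, fixed, a pale grey box 225 x 170 mm with a dark stage deck on top, 44 mm above the bench. Origin on the bench below the housing; +x is the sliding-in direction (rear), +y its left, z up. The slideway runs along x at y = +20 mm. The deck in front of the fences, from x = -117 mm, is flat and free. A measuring window lies flush in the deck at x = +47 mm.
- slide_entry (a point): Point on the deck on the slideway's centre line where the two aluminium fences begin, reader x = +14, y = +20, z = +44 mm; axes as the reader's. The fences, 9 mm high, 6 mm thick, 53 mm apart inside, run from here 52 mm to the rear; their flared mouths, 65 mm wide, begin 15 mm in front of it.
- stop_slot (a point): Middle of the end stop's adjusting range, on the deck, reader x = +70 mm. The stop itself (brass, 10 mm wide, 12 mm high, rubber face) is set anew each time, its face anywhere within 9 mm either way, and is not measured: feel for it, the push rises steeply there. Over 20 N on the stop is ramming; 6 to 10 N is plenty.
- clip_left (a joint): Left sprung clip, steel strip 10 mm wide, 15 mm left of the slideway's centre line, pivot at reader x = +88 mm. Radians, growing as its nose lifts: 0 empty (nose 3.4 mm over the deck), about 0.04 on the plaque's 6 mm part, 0.10 on its 10 mm end. Nose at reader x = +23 mm, its upturned toe reaches forward to x = -3 mm; no part is over 22 mm above the deck. Presses with 1 to 4 N.
- clip_right (a joint): Right sprung clip, the same, 15 mm right of the slideway's centre line. The front edge of the thick end wedges both clips up, which takes about 5 to 8 N of push in all; then the push is lighter until the stop.
- plaque_white: White step plaque with blue flecks, loose, 60 g, 130 x 50 mm. Origin at the middle of its underside; +x towards the thick end, z up. Thick end: 10 mm thick, from x = +35 to +65 mm; the rest is 6 mm thick, from x = -65 to +35 mm. Grip it across its 50 mm width near the thin tail (x = -45 to -50 mm); a grip nearer the thick end would run into the fences before the plaque is home.
- plaque_white_nose (a point): Middle of the white plaque's front (thick end's) lower edge, at its x = +65 mm, y = 0, z = 0.
- plaque_black: Black step plaque with violet flecks, same shape and frame as the white one; to be left alone.
- key (a joint): Green round key, 22 mm across, on the reader's right side; metres pressed: 0 up, 0.005 right down; springs back. Right down takes 4 N; more than 4 mm counts as pressed.
- key_top (a point): Centre of the green key's top face when up, 60 mm above the bench.

How it is judged:
By the outcome, as a careful person would: the job done as asked, in the order asked, and still so for the second after the job is handed in, with the robot touching nothing.
It also fails if it takes over 64 s, if anything falls off the work surface, if the arm or the gripper's body presses on something with over 40 N, if the wrist force passes 120 N, or if a joint passes its speed limit or range.

## Working session

There is one attempt and no reset: what is moved stays moved. The work goes in short steps, Python scripts to look and compute and a shell command to move; the robot and the scene stay as the last step left them, time stands still between calls to the robot, and variables do not carry over. Pictures are saved under pics/ and viewed, about 8 in all and at most 12, crops included, and the job is handed in when it is done.

```bash
ls; mkdir -p pics; python3 - <<'E'
from workcell import env,cams
import cv2,numpy as np
s=env.sense();print(s)
for n in ("scene","side","wrist"):
    d=cams.snapshot(n);cv2.imwrite(f"pics/{n}0.png",d["frame"])
    np.savez(f"pics/{n}0.npz",**d)
    print(n,{k:np.round(v,3).tolist() for k,v in d.items() if k!="frame"})
a=[cv2.imread(f"pics/{n}0.png") for n in("scene","side","wrist")]
E
```

```text
pics
{'time_s': 0.0, 'qpos': array([ 9.10577129e-01,  3.13467310e-01,  1.49845823e+00, -1.00895991e-05,
        1.33099358e+00, -2.23402344e-01]), 'dq': array([ 0.00140051, -0.00082417,  0.00167288, -0.00024307, -0.00089152,
       -0.00144182]), 'joint_efforts': array([ 4.70975046e-04, -4.12282133e+01, -2.59735572e+01, -2.42959313e-04,
        4.24672267e-03, -2.65228074e-06]), 'ee_pos': array([221.97403715, 475.51023299, 255.71823471]), 'tool_rot': array([-3.14130833e+00,  1.29568222e-03,  1.13398206e+00]), 'wrist_force': array([ 0.38676149, -0.72585748, -0.29080345]), 'wrist_torque': array([0.02554857, 0.02829999, 0.04412067]), 'gripper_width': 85.42623455985286}
scene {'camera_matrix': [[372.214, 0.0, 257.33], [0.0, 372.214, 190.256], [0.0, 0.0, 1.0]], 'dist_coeffs': [-0.04, 0.0, 0.0, 0.0, 0.0], 'R': [[0.571, -0.821, 0.005], [-0.331, -0.235, -0.914], [0.751, 0.52, -0.406]], 't': [-459.283, 217.36, 520.741]}
side {'camera_matrix': [[380.632, 0.0, 257.231], [0.0, 380.632, 187.194], [0.0, 0.0, 1.0]], 'dist_coeffs': [-0.051, 0.0, 0.0, 0.0, 0.0], 'R': [[0.884, -0.467, 0.006], [-0.229, -0.445, -0.866], [0.407, 0.764, -0.5]], 't': [-584.78, 119.989, 780.266]}
wrist {'camera_matrix': [[272.914, 0.0, 257.508], [0.0, 272.914, 192.455], [0.0, 0.0, 1.0]], 'dist_coeffs': [0.01, 0.0, 0.0, 0.0, 0.0], 'mount': [[1.0, 0.0, -0.0, -1.018], [-0.0, 0.956, 0.293, -74.69], [0.0, -0.293, 0.956, -116.974], [0.0, 0.0, 0.0, 1.0]]}
```

View pics/scene0.png

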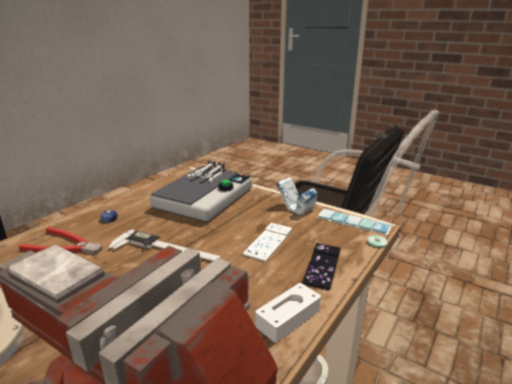

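View pics/side0.png

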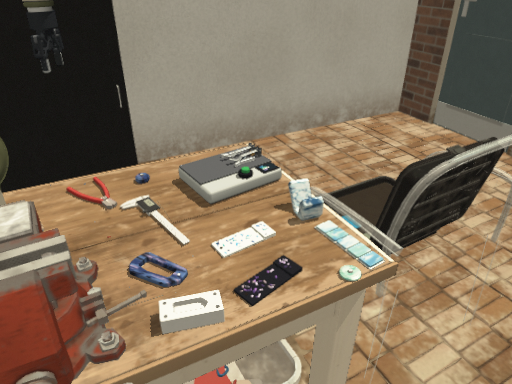

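Scene: reader about (203,192), white plaque (268,242), black (322,265). Side: reader (230,175), green key (245,171), white plaque (244,239) with its thick end to the right, black (268,280).

```bash
cat > h.py <<'E'
import numpy as np,cv2
from scipy.spatial.transform import Rotation as Ro
def cam(d,s=None):
    """returns R,t (world->cam)"""
    if "mount" in d:
        T=np.eye(4);T[:3,:3]=Ro.from_euler("xyz",s["tool_rot"]).as_matrix();T[:3,3]=s["ee_pos"]
        W=np.linalg.inv(T@d["mount"]);return W[:3,:3],W[:3,3]
    return d["R"],d["t"]
def cast(d,px,z,s=None):
    R,t=cam(d,s);px=np.asarray(px,float).reshape(-1,1,2)
    u=cv2.undistortPoints(px,d["camera_matrix"],d["dist_coeffs"])[:,0]
    r=np.c_[u,np.ones(len(u))]@R;c=-R.T@t
    return c+r*((z-c[2])/r[:,2])[:,None]
def proj(d,X,s=None):
    R,t=cam(d,s)
    return cv2.projectPoints(np.asarray(X,float).reshape(-1,1,3),cv2.Rodrigues(R)[0],t,d["camera_matrix"],d["dist_coeffs"])[0][:,0]
def shot(name,fn):
    from workcell import env,cams
    s=env.sense();d=cams.snapshot(name);cv2.imwrite(f"pics/{fn}.png",d["frame"]);np.savez(f"pics/{fn}.npz",**d,ee_pos=s["ee_pos"],tool_rot=s["tool_rot"]);return d,s
def big(mask):
    c,_=cv2.findContours(mask.astype(np.uint8),cv2.RETR_EXTERNAL,cv2.CHAIN_APPROX_NONE)
    return max(c,key=cv2.contourArea)
E
python3 - <<'E'
from h import *
for n,roi in (("scene",(240,215,300,265)),("side",(205,215,282,262))):
    d=dict(np.load(f"pics/{n}0.npz"));f=d["frame"];hsv=cv2.cvtColor(f,cv2.COLOR_BGR2HSV)
    g=(hsv[...,0]>50)&(hsv[...,0]<75)&(hsv[...,1]>150)&(hsv[...,2]>50);c=big(g);m=c[:,0].mean(0)
    print(n,"key",m,cv2.contourArea(c),cast(d,m,58).round(1))
    w=np.zeros(g.shape,bool);x0,y0,x1,y1=roi
    w[y0:y1,x0:x1]=((hsv[...,1]<60)&(hsv[...,2]>120))[y0:y1,x0:x1]
    w=cv2.morphologyEx(w.astype(np.uint8),cv2.MORPH_CLOSE,np.ones((5,5)));c=big(w)
    P=cast(d,c[:,0],6)[:,:2].astype(np.float32);r=cv2.minAreaRect(P);print("plaque",r,cv2.boxPoints(r).round(0).tolist())
    q=cv2.boxPoints(cv2.minAreaRect(c))
    roi2=f[140:300,120:360];cv2.imwrite(f"pics/{n}_c.png",cv2.resize(roi2,None,fx=3.2,fy=3.2,interpolation=cv2.INTER_CUBIC))
E
```

```text
scene key [225.23529412 182.64705882] 17.5 [[590.4 -52.4  58. ]]
plaque ((499.18963623046875, -240.1939697265625), (144.78533935546875, 54.28103256225586), 9.474981307983398) [[423.0, -225.0], [432.0, -279.0], [575.0, -255.0], [566.0, -202.0]]
side key [245.         169.44444444] 25.0 [[598.8 -52.   58. ]]
plaque ((502.966796875, -240.60414123535156), (136.47412109375, 58.95892333984375), 8.623927116394043) [[431.0, -222.0], [440.0, -280.0], [575.0, -260.0], [566.0, -201.0]]
```

View pics/side_c.png

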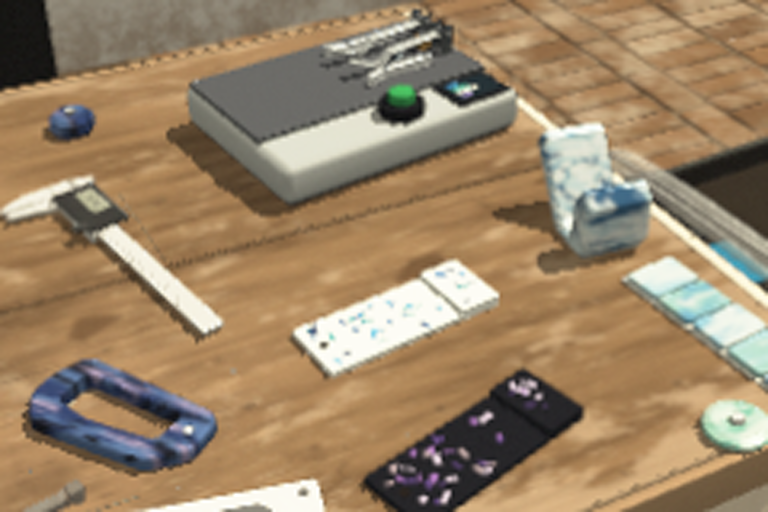

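The clips are at the rear (+x world), so the reader's +x is roughly world +x. Moving over for a wrist view.

```bash
python3 -m creep '0 -0.0293 0.0325 0 0;0 -0.0293 0.0325 0 0;0 -0.0293 0.0325 0 0;0 -0.0293 0.0325 0 0;0 -0.0293 0.0325 0 0;0 -0.0293 0.0325 0 0;0 -0.0293 0.0325 0 0;0 -0.0293 0.0325 0 0;0 -0.0293 0.0325 0 0;0 -0.0293 0.0325 0 0;0 -0.0293 0.0325 0 0;0 -0.0293 0.0325 0 0;0 -0.0293 0.0325 0 0;0 -0.0293 0.0325 0 0;0 0 0 0 -8.5;0 0 0 0 -8.5;0 0 0 0 -8.5;0 0 0 0 -8.5;0 0 0 0 0;0 0 0 0 0'
python3 -c "
from h import *
d,s=shot('wrist','w1');print(s['ee_pos'],s['tool_rot'])"
```

```text
time_s: 2.15
ee_pos: [467.2, -113.1, 252.1]
tool_rot: [-3.137, -0.001, 1.739]
wrist_force: [-0.1, -0.0, 0.0]
gripper_width: 85.5
[ 467.19990759 -113.09179135  252.1457787 ] [-3.13722672e+00 -9.73064966e-04  1.73948963e+00]
```

View pics/w1.png

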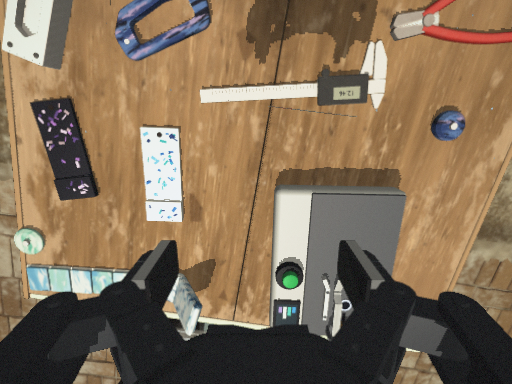

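Wrist view: white plaque (162,173) with thick end down at (164,210); reader deck from (310,193) rightwards, key (290,277), clips partly hidden by the fingers. Moving forward for the fences while measuring the plaque.

```bash
python3 -m creep '0 .025 .03 0 0;0 .025 .03 0 0;0 .025 .03 0 0;0 .025 .03 0 0;0 0 0 0 0;0 0 0 0 0'
python3 - <<'E'
from h import *
d=dict(np.load('pics/w1.npz'));f=d["frame"];hsv=cv2.cvtColor(f,cv2.COLOR_BGR2HSV)
def rect(m,z,d,s):
    c=big(m);P=cast(d,c[:,0],z,s)[:,:2].astype(np.float32);r=cv2.minAreaRect(P);print(np.round(r[0],1),np.round(r[1],1),round(r[2],2));return c
w=np.zeros(f.shape[:2],np.uint8);w[115:235,130:195]=((hsv[...,1]<70)&(hsv[...,2]>130))[115:235,130:195]
w=cv2.morphologyEx(w,cv2.MORPH_CLOSE,np.ones((9,9)))
print('plaque');rect(w,7,d,d)
g=((hsv[...,0]>50)&(hsv[...,0]<75)&(hsv[...,1]>150)&(hsv[...,2]>50));c=big(g);print('key',cast(d,c[:,0].mean(0),60,d))
d,s=shot('wrist','w2');print(s['ee_pos'],s['tool_rot'])
f=d["frame"];cv2.imwrite('pics/w2c.png',cv2.resize(f[40:340,130:480],None,fx=2,fy=2,interpolation=cv2.INTER_CUBIC))
E
```

```text
time_s: 2.8
ee_pos: [572.7, 9.6, 251.3]
tool_rot: [-3.137, -0.0, 1.721]
wrist_force: [-0.9, 0.1, -0.2]
gripper_width: 85.7
plaque
[ 500.3 -240.3] [131.4  51.3] 6.65
key [[595.34033603 -49.44311703  60.        ]]
[572.68811938   9.55900047 251.25883164] [-3.13699783e+00 -3.30328264e-04  1.72076355e+00]
```

View pics/w2c.png

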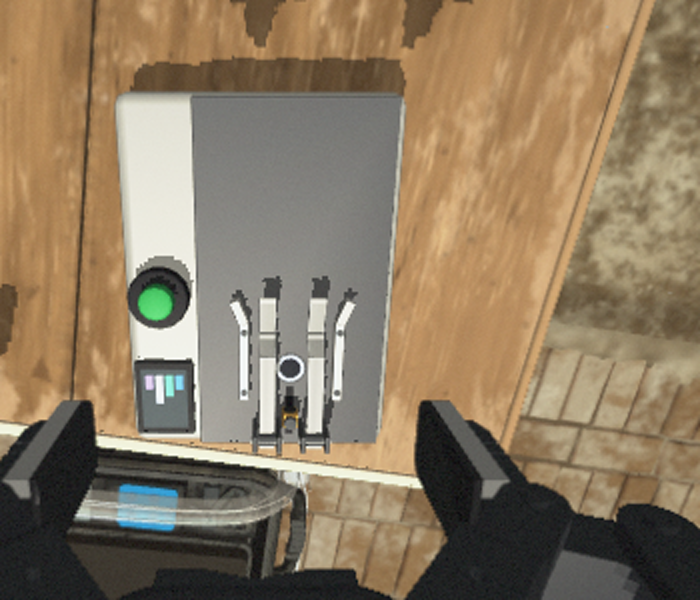

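Crop view: window (291,368), fences (244,333)-(244,397) and (341,333)-(338,397), deck edge (191,96)-(201,440), key (155,302).

```bash
python3 - <<'E'
from h import *
d=dict(np.load('pics/w2.npz'));f=d["frame"]
F=lambda p:np.array(p,float)/2+[130,40]
hsv=cv2.cvtColor(f,cv2.COLOR_BGR2HSV)
# deck/housing edge: dark-bright transition per row; 
gray=cv2.cvtColor(f,cv2.COLOR_BGR2GRAY).astype(float)
pts=[]
for y in range(96,250,3):
    cx=int(130+ (191+(2*(y-40)-96)*10/344)/2); g=np.diff(gray[y,cx-6:cx+7]); k=g.argmin(); pts.append((cx-6+k+.5,y))
P=cast(d,pts,44,d);P=P[np.abs(P[:,1]-np.median(P[:,1]))<15]
vx=cv2.fitLine(P[:,:2].astype(np.float32),cv2.DIST_HUBER,0,.01,.01).ravel();print('deck edge yaw',np.degrees(np.arctan(vx[1]/vx[0])),vx)
pts=[]
for x in range(230,328,3):
    g=np.diff(gray[80:100,x]);k=np.abs(g).argmax();pts.append((x,80+k+.5))
P=cast(d,pts,44,d);v=cv2.fitLine(P[:,:2].astype(np.float32),cv2.DIST_HUBER,0,.01,.01).ravel();print('front yaw',np.degrees(np.arctan(-v[0]/v[1])),v)
th=np.arctan2(vx[1],vx[0])
win=cast(d,F((291,368)),44,d)[0];print('window',win)
g=(hsv[...,0]>50)&(hsv[...,0]<75)&(hsv[...,1]>150)&(hsv[...,2]>50);c=big(g);print('key',cast(d,cv2.minEnclosingCircle(c)[0],60,d))
for n,p in dict(Lf0=(244,333),Lf1=(244,397),Rf0=(341,333),Rf1=(338,397)).items(): print(n,cast(d,F(p),53,d).round(1))
print('deckFR,FL',cast(d,[F((191,96)),F((403,96))],44,d).round(1))
R=np.array([[np.cos(th),-np.sin(th)],[np.sin(th),np.cos(th)]])
o=win[:2]-R@[47,20];print('origin',o,'entry',o+R@[14,20])
inv=lambda X:(R.T@(np.array(X)[:2]-o)).round(1)
for n,p,z in [('deckFR',(191,96),44),('Lf0',(244,333),53),('Lf1',(244,397),53),('Rf0',(341,333),53),('Rf1',(338,397),53)]:print(n,inv(cast(d,F(p),z,d)[0]))
E
```

```text
deck edge yaw 8.444901 [ 9.8915756e-01  1.4685826e-01  5.7863257e+02 -2.7520691e+01]
front yaw 7.2257576 [ 1.2577923e-01 -9.9205828e-01  4.7124728e+02  1.8779867e+01]
window [633.87450926  41.41286401  44.        ]
key [[596.90542545 -46.9535304   60.        ]]
Lf0 [[611.6   7.8  53. ]]
Lf1 [[654.3  14.   53. ]]
Rf0 [[602.7  66.6  53. ]]
Rf1 [[645.3  73.1  53. ]]
deckFR,FL [[480.9 -41.2  44. ]
 [463.3  75.3  44. ]]
origin [590.32126955  14.72737394] entry [601.23230986  36.56654094]
deckFR [-116.5  -39.2]
Lf0 [ 20. -10.]
Lf1 [ 63.2 -10.1]
Rf0 [19.8 49.5]
Rf1 [63.  49.7]
```

Reader fit is self-consistent (yaw 8.4°, entry (601,37)). Now going to the plaque's tail.

```bash
python3 -m creep '76 -.0335 -.0223 0 0;76 -.0335 -.0223 0 0;76 -.0335 -.0223 0 0;76 -.0335 -.0223 0 0;76 -.0335 -.0223 0 0;76 -.0335 -.0223 0 0;76 -.0335 -.0223 0 2;76 0 0 .035 0;76 0 0 .035 0;76 0 0 .035 0;76 0 0 .03 0;76 0 0 0 0;76 0 0 0 0'
python3 - <<'E'
from h import *
d,s=shot('wrist','w3');print(s['ee_pos'],s['tool_rot'],s['gripper_width'])
f=d["frame"];hsv=cv2.cvtColor(f,cv2.COLOR_BGR2HSV)
w=((hsv[...,1]<70)&(hsv[...,2]>130)).astype(np.uint8)
w=cv2.morphologyEx(w,cv2.MORPH_CLOSE,np.ones((15,15)))
c=big(w);print(cv2.boundingRect(c));P=cast(d,c[:,0],6,d|s)[:,:2].astype(np.float32);print(cv2.minAreaRect(P))
E
```

```text
time_s: 4.15
ee_pos: [435.6, -264.5, 117.5]
tool_rot: [-3.141, 0.007, 1.652]
wrist_force: [0.0, 0.2, 0.8]
gripper_width: 59.8
[ 435.61894953 -264.47026775  117.45773497] [-3.14137859  0.00701106  1.6521699 ] 59.81061031777169
(55, 0, 82, 135)
((338.28717041015625, -400.0303955078125), (54.600765228271484, 99.36932373046875), 80.4793701171875)
```

View pics/w3.png

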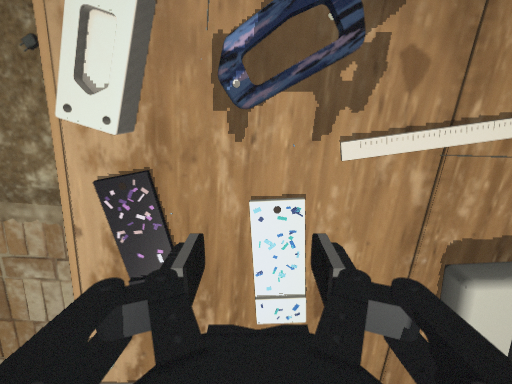

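Wrist view: plaque spans (250,197)-(306,323), black plaque's near edge at about (172,240), clear of the left finger's line. Measuring it.

```bash
python3 - <<'E'
from h import *
d=dict(np.load('pics/w3.npz'));f=d["frame"];hsv=cv2.cvtColor(f,cv2.COLOR_BGR2HSV)
w=np.zeros(f.shape[:2],np.uint8);w[185:330,235:315]=((hsv[...,1]<70)&(hsv[...,2]>120))[185:330,235:315]
w[297:]=0
w=cv2.morphologyEx(w,cv2.MORPH_CLOSE,np.ones((9,9)));c=big(w)
P=cast(d,c[:,0],6,d)[:,:2].astype(np.float32);r=cv2.minAreaRect(P);print(r);B=cv2.boxPoints(r);print(B)
y=d['tool_rot'][2];tx=np.array([np.cos(y),np.sin(y)]);ty=np.array([np.sin(y),-np.cos(y)])
# long axis & tail middle
e=sorted([(B[i],B[(i+1)%4]) for i in range(4)],key=lambda q:(q[0]+q[1])[0]);tail=sum(e[0])/2;front=sum(e[-1])/2
u=(front-tail)/np.linalg.norm(front-tail);print('yaw',np.degrees(np.arctan2(u[1],u[0])),'tail',tail,'thin len',np.linalg.norm(front-tail))
g=tail+17*u;dl=g-d['ee_pos'][:2];print('grip',g,'d tool',dl@tx,dl@ty,'tool yaw',np.degrees(y))
k=(hsv[...,2]<70);print('black pts',cast(d,[(150,170),(172,240)],6,d).round(0))
E
```

```text
((485.119873046875, -242.64300537109375), (100.74635314941406, 49.582244873046875), 7.754579067230225)
[[ 431.8623  -224.87546]
 [ 438.55243 -274.00427]
 [ 538.37744 -260.41055]
 [ 531.6873  -211.28174]]
yaw 7.754584 tail [ 435.20737 -249.43987] thin len 100.7463
grip [ 452.0519  -247.14606] d tool 15.931151298217724 17.786761792338726 tool yaw 94.66236228152488
black pts [[ 418. -360.    6.]
 [ 483. -342.    6.]]
```

```bash
python3 -m creep '76 .016 .0178 0 -3.1;76 0 0 0 0;76 0 0 .028 0;76 0 0 .028 0;76 0 0 .02 0;76 0 0 0 0;76 0 0 0 0'
```

```text
time_s: 4.9
ee_pos: [456.1, -253.1, 51.2]
tool_rot: [3.129, 0.023, 1.703]
wrist_force: [0.8, 0.2, 0.4]
gripper_width: 60.0
```

```bash
python3 -m creep '76 0 0 0 0;76 0 0 0 0'; python3 -c "
from workcell import env
s=env.sense();print(s['ee_pos'],s['tool_rot'],s['dq'])"
```

```text
time_s: 5.1
ee_pos: [456.9, -254.2, 54.0]
tool_rot: [3.127, 0.026, 1.703]
wrist_force: [0.4, 0.4, -0.0]
gripper_width: 60.0
[ 456.87486474 -254.2048803    53.9757446 ] [3.12660233 0.02646181 1.70260054] [-0.00196259 -0.01806409 -0.00797985 -0.00063053  0.0098995  -0.00027229]
```

```bash
python3 -m creep '76 .0038 -.002 .006 0;76 .0038 -.002 .006 0;76 0 0 .006 0;76 0 0 0 0'; python3 -m creep '76 0 0 0 0'
```

```text
time_s: 5.5
ee_pos: [452.2, -247.3, 35.7]
tool_rot: [3.125, 0.028, 1.703]
wrist_force: [-0.0, 0.8, -0.0]
gripper_width: 60.1
time_s: 5.6
ee_pos: [452.1, -247.2, 35.4]
tool_rot: [3.125, 0.028, 1.703]
wrist_force: [0.1, -0.5, 0.4]
gripper_width: 59.9
```

```bash
C='python3 -m creep'; python3 -m creep '76 0 0 .004 0;76 0 0 .004 0'|grep -E 'pos|force'; python3 -m creep '76 0 0 .002 0'|grep -E 'pos|force'; python3 -m creep '76 0 0 .002 0'|grep -E 'pos|force'; python3 -m creep '76 0 0 .001 0'|grep -E 'pos|force';python3 -c "
from h import *
d,s=shot('wrist','w4');cv2.imwrite('pics/w4c.png',cv2.resize(d['frame'][150:384,130:400],None,fx=2.5,fy=2.5))"
```

```text
ee_pos: [452.6, -247.7, 27.3]
wrist_force: [0.2, -0.1, 0.3]
ee_pos: [452.6, -247.7, 24.9]
wrist_force: [-0.3, 0.2, 0.8]
ee_pos: [452.6, -247.8, 22.6]
wrist_force: [0.2, 0.7, 0.1]
ee_pos: [452.6, -247.8, 21.4]
wrist_force: [0.5, -0.4, 0.3]
```

View pics/w4c.png

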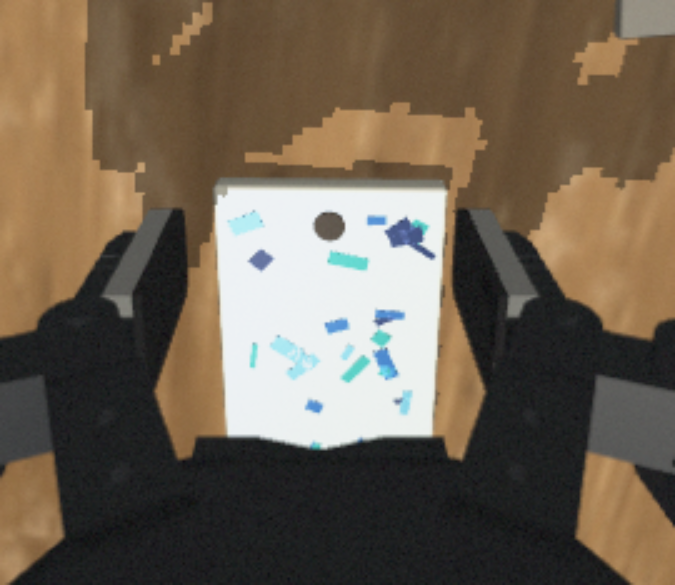

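View: plaque (217-445) sits between the pads (184 and 455), about 2 mm right of centre. Shifting, then feeling for the bench.

```bash
f(){ grep -E 'pos|force'; };  python3 -m creep '76 .0022 0 .001 0'|f; for i in 1 ; do python3 -m creep '76 0 0 .001 0'|f; done; python3 -m creep '76 0 0 .001 0'|f; python3 -m creep '76 0 0 .001 0'|f
```

```text
ee_pos: [452.7, -246.5, 20.8]
wrist_force: [-5.1, -7.9, 15.2]
ee_pos: [452.8, -246.6, 20.8]
wrist_force: [-4.8, 3.7, 20.7]
ee_pos: [452.8, -246.6, 20.8]
wrist_force: [-4.9, 2.8, 14.6]
ee_pos: [452.9, -246.6, 20.9]
wrist_force: [-2.8, 2.6, 12.4]
```

```bash
f(){ grep -E 'pos|force|width|rot'; };  python3 -m creep '76 0 0 -.0025 0;76 0 0 0 0'|f; python3 -m creep '110 0 0 0 0;110 0 0 0 0;130 0 0 0 0;130 0 0 0 0;130 0 0 0 0' 25|f
```

```text
ee_pos: [453.0, -246.5, 24.0]
tool_rot: [3.124, 0.032, 1.704]
wrist_force: [-1.0, 0.7, -0.6]
gripper_width: 60.3
ee_pos: [452.9, -246.3, 24.2]
tool_rot: [3.124, 0.032, 1.704]
wrist_force: [-0.5, 0.3, 3.5]
gripper_width: 49.0
```

```bash
f(){ grep -E 'pos|force|width|rot|time'; };  python3 -m creep '150 0 0 0 0;150 0 0 -.008 0;150 0 0 -.015 0;150 0 0 -.015 0;150 0 0 -.015 0;150 0 0 -.012 0;150 0 0 -.006 0;150 0 0 0 0;150 0 0 0 0' 50|f
python3 -c "
from h import *
d,s=shot('side','s5');print(proj(d,s['ee_pos']));x,y=proj(d,s['ee_pos'])[0].astype(int);cv2.imwrite('pics/s5c.png',cv2.resize(d['frame'][max(0,y-90):y+70,x-80:x+120],None,fx=3,fy=3,interpolation=cv2.INTER_CUBIC))"
```

```text
time_s: 8.15
ee_pos: [450.8, -243.6, 98.4]
tool_rot: [3.125, 0.03, 1.704]
wrist_force: [0.8, 0.5, -0.4]
gripper_width: 47.9
[[219.72051604 207.92854587]]
```

View pics/s5c.png

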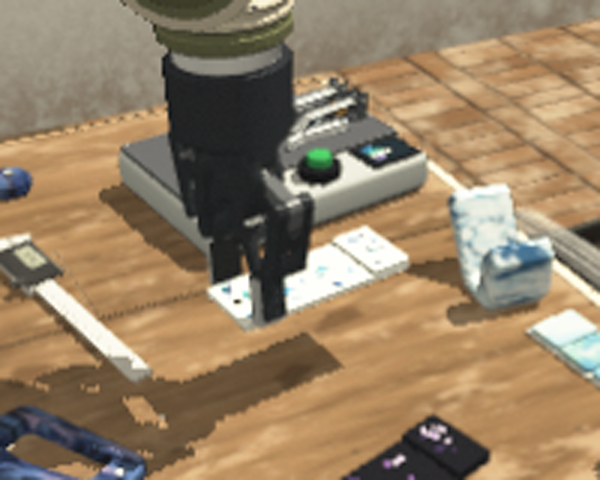

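Held and about level. Carrying it across to the front of the deck.

```bash
f(){ grep -E 'pos|force|width|rot|time'; };  python3 -m creep '150 .012 .002 0 0;150 .022 .0034 0 0;150 .028 .0043 0 0;150 .028 .0043 0 0;150 .028 .0043 0 0;150 .028 .0043 0 0;150 .028 .0043 0 0;150 .028 .0043 0 0;150 .022 .0034 0 -.8;150 .014 .002 0 0;150 .007 .001 0 0;150 0 0 0 0;150 0 0 0 0;150 0 0 0 0'|f
python3 -c "
from h import *
d,s=shot('wrist','w6')
R,t=cam(d,s);cv2.imwrite('pics/w6c.png',cv2.resize(d['frame'],None,fx=1.5,fy=1.5))"
```

```text
time_s: 9.6
ee_pos: [449.4, 21.4, 85.9]
tool_rot: [3.136, 0.023, 1.719]
wrist_force: [-0.6, -0.2, 0.3]
gripper_width: 47.6
```

View pics/w6c.png

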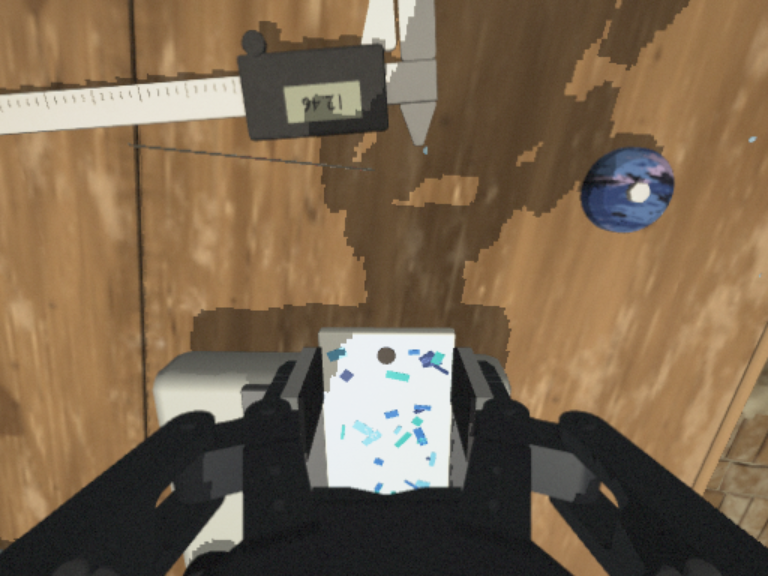

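Plaque level in the grip, in line with the pads; the reader lies beneath. Correcting by −7 mm sideways and +12 mm forward, then lowering gently.

```bash
f(){ grep -E 'pos|force|width|rot|time'; };  python3 -m creep '150 -.0035 .006 0 0;150 -.0035 .006 0 0;150 0 0 .004 0;150 0 0 .004 0;150 0 0 .002 0;150 0 0 0 0;150 0 0 0 0'|f
cat > rd.py <<'E'
from workcell import env
import numpy as np
s=env.sense();th=np.radians(8.4);R=np.array([[np.cos(th),-np.sin(th)],[np.sin(th),np.cos(th)]])
print('t %.2f'%s['time_s'],'reader xy',(R.T@(s['ee_pos'][:2]-[590.3,14.7])).round(1),'z %.1f'%s['ee_pos'][2],'yaw %.2f'%np.degrees(s['tool_rot'][2]),'Freader',(R.T@s['wrist_force'][:2]).round(1),'Fz %.1f'%s['wrist_force'][2],'tilt',s['tool_rot'][:2].round(3),'w %.1f'%s['gripper_width'])
E
python3 rd.py
```

```text
time_s: 10.35
ee_pos: [463.8, 14.0, 74.9]
tool_rot: [3.137, 0.023, 1.716]
wrist_force: [0.0, 0.1, 0.2]
gripper_width: 47.7
t 10.35 reader xy [-125.2   17.8] z 74.9 yaw 98.31 Freader [0.  0.1] Fz 0.2 tilt [3.137 0.023] w 47.7
```

```bash
python3 -m creep '150 .0022 0 .002 0;150 0 0 .002 0;150 0 0 .001 0' >/dev/null; python3 rd.py;  python3 -m creep '150 0 0 .001 0' >/dev/null; python3 rd.py; python3 -m creep '150 0 0 .001 0' >/dev/null; python3 rd.py
```

```text
t 10.65 reader xy [-125.2   20.2] z 69.8 yaw 98.33 Freader [0.2 0.2] Fz -0.9 tilt [3.136 0.023] w 47.5
t 10.75 reader xy [-125.1   20.2] z 68.7 yaw 98.34 Freader [-0.7 -0.4] Fz 2.0 tilt [3.136 0.023] w 48.1
t 10.85 reader xy [-124.9   20.1] z 68.2 yaw 98.35 Freader [-5.   1.5] Fz 16.1 tilt [3.135 0.023] w 47.7
```

```bash
python3 -m creep '150 0 0 -.0006 0;150 0 .003 0 0;150 0 .003 0 0;150 0 .003 0 0' >/dev/null; python3 rd.py;  python3 -m creep '150 0 .003 0 0;150 0 .003 0 0;150 0 .002 0 0' >/dev/null; python3 rd.py; python3 -m creep '150 0 .002 0 0;150 0 .002 0 0' >/dev/null; python3 rd.py
```

```text
t 11.25 reader xy [-115.1   19.9] z 69.2 yaw 98.34 Freader [-1.5 -0. ] Fz 0.7 tilt [3.135 0.024] w 47.6
t 11.55 reader xy [-106.2   19.9] z 69.0 yaw 98.34 Freader [-1.  -0.3] Fz -0.2 tilt [3.135 0.023] w 48.0
t 11.75 reader xy [-102.8   20.2] z 68.7 yaw 98.36 Freader [-5.8 -0.7] Fz 4.2 tilt [3.138 0.023] w 47.9
```

```bash
python3 -m creep '150 0 .0015 0 0;150 0 .0015 0 0' >/dev/null; python3 rd.py;  python3 -m creep '150 0 .0015 0 0;150 0 .0015 0 0' >/dev/null; python3 rd.py; python3 -m creep '150 0 .0015 0 0;150 0 .0015 0 0' >/dev/null; python3 rd.py
```

```text
t 11.95 reader xy [-100.6   20.2] z 68.6 yaw 98.38 Freader [-5.3 -0.2] Fz 4.0 tilt [3.141 0.023] w 47.9
t 12.15 reader xy [-98.5  20.4] z 68.7 yaw 98.41 Freader [-6.6 -0.3] Fz 4.2 tilt [-3.139  0.022] w 47.7
t 12.35 reader xy [-96.9  20.4] z 68.6 yaw 98.44 Freader [-7.6 -0.5] Fz 5.7 tilt [-3.135  0.022] w 48.1
```

```bash
python3 -m creep '150 0 .0015 0 0;150 0 .0015 0 0' >/dev/null; python3 rd.py;  python3 -m creep '150 0 .0015 0 0;150 0 .0015 0 0' >/dev/null; python3 rd.py; python3 -m creep '150 0 .0015 0 0;150 0 .0015 0 0' >/dev/null; python3 rd.py;  python3 -m creep '150 0 .0015 0 0;150 0 .0015 0 0' >/dev/null; python3 rd.py
```

```text
t 12.55 reader xy [-95.6  20.6] z 68.6 yaw 98.47 Freader [-8.7 -1.3] Fz 6.3 tilt [-3.129  0.022] w 48.0
t 12.75 reader xy [-94.4  20.7] z 68.6 yaw 98.51 Freader [-9.1 -1.2] Fz 6.9 tilt [-3.123  0.022] w 47.8
t 12.95 reader xy [-93.6  20.7] z 68.6 yaw 98.55 Freader [-10.   -0.3] Fz 6.9 tilt [-3.117  0.021] w 47.3
t 13.15 reader xy [-92.9  20.8] z 68.6 yaw 98.58 Freader [-11.3  -1.4] Fz 8.7 tilt [-3.11   0.021] w 47.9
```

Push is climbing because the tool is creeping into a forward lean, pressing the nose down. Relieving: lighter grip, slight lift, and longer strokes.

```bash
python3 -m creep '150 0 0 -.001 0;150 0 0 -.001 0' 20 >/dev/null; python3 rd.py;  python3 -m creep '150 0 .0025 0 0;150 0 .0025 0 0' >/dev/null; python3 rd.py
python3 -c "
from h import *
d,s=shot('scene','s7');x,y=proj(d,[600,37,50])[0].astype(int);print(x,y);a=cv2.resize(d['frame'][y-45:y+45,x-65:x+55],None,fx=6,fy=6,interpolation=cv2.INTER_CUBIC);cv2.imwrite('pics/s7c.png',a)"
```

```text
t 13.35 reader xy [-93.   20.6] z 70.7 yaw 98.57 Freader [-2.8 -0.5] Fz 1.1 tilt [-3.109  0.021] w 47.5
t 13.55 reader xy [-90.1  20.9] z 69.9 yaw 98.57 Freader [-6.7 -2. ] Fz 2.5 tilt [-3.103  0.02 ] w 47.8
201 176
```

View pics/s7c.png

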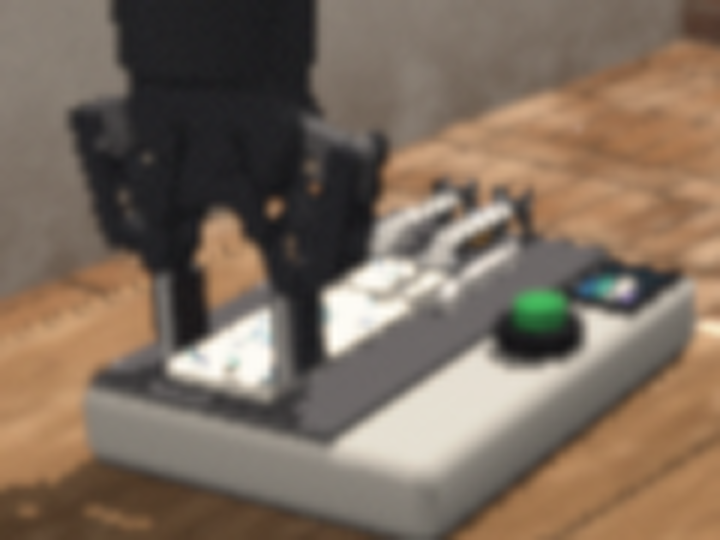

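The plaque is in the mouth, in line, with its thick end meeting the clips. The relief worked, so going on.

```bash
python3 -m creep '150 0 .0025 -.0005 0;150 0 .0025 -.0005 0' >/dev/null; python3 rd.py;  python3 -m creep '150 0 .0025 -.0005 0;150 0 .0025 -.0005 0' >/dev/null; python3 rd.py;  python3 -m creep '150 0 .0025 -.0005 0;150 0 .0025 -.0005 0' >/dev/null; python3 rd.py
```

```text
t 13.80 reader xy [-85.3  20.9] z 70.5 yaw 98.55 Freader [-6. -1.] Fz 1.3 tilt [-3.101  0.02 ] w 47.8
t 14.00 reader xy [-81.   20.9] z 70.9 yaw 98.53 Freader [-5.6 -0.5] Fz 1.6 tilt [-3.098  0.02 ] w 47.6
t 14.20 reader xy [-76.7  20.9] z 71.2 yaw 98.50 Freader [-5.4 -1.6] Fz 1.3 tilt [-3.095  0.019] w 47.6
```

```bash
python3 -m creep '150 0 .0025 0 0;150 0 .0025 0 0;150 0 .0025 0 0' >/dev/null; python3 rd.py;  python3 -m creep '150 0 .0025 0 0;150 0 .0025 0 0;150 0 .0025 0 0' >/dev/null; python3 rd.py;  python3 -m creep '150 0 .002 0 0' >/dev/null; python3 rd.py
```

```text
t 14.50 reader xy [-70.3  21. ] z 70.2 yaw 98.48 Freader [-5.6 -1.5] Fz 1.2 tilt [-3.091  0.019] w 47.4
t 14.80 reader xy [-63.8  21. ] z 69.1 yaw 98.44 Freader [-5.3 -0.2] Fz 2.1 tilt [-3.087  0.018] w 47.7
t 14.90 reader xy [-62.  21.] z 68.8 yaw 98.43 Freader [-5.1 -0.7] Fz 2.3 tilt [-3.085  0.018] w 47.3
```

```bash
for i in 1; do python3 -m creep '150 0 .0015 -.0003 0;150 0 .0015 -.0003 0' >/dev/null; python3 rd.py;  python3 -m creep '150 0 .0015 -.0002 0;150 0 .0015 -.0002 0' >/dev/null; python3 rd.py;  python3 -m creep '150 0 .0012 -.0001 0' >/dev/null; python3 rd.py;python3 -m creep '150 0 .0012 -.0001 0' >/dev/null; python3 rd.py; done
```

```text
t 15.10 reader xy [-59.5  21. ] z 69.0 yaw 98.42 Freader [-5.  -1.3] Fz 2.5 tilt [-3.083  0.018] w 47.6
t 15.30 reader xy [-55.1  20.8] z 69.8 yaw 98.40 Freader [ 0.2 -0.4] Fz 0.7 tilt [-3.087  0.019] w 47.4
t 15.40 reader xy [-53.8  20.9] z 69.8 yaw 98.40 Freader [-3.5  0.3] Fz 1.1 tilt [-3.087  0.019] w 47.9
t 15.50 reader xy [-52.7  21. ] z 69.7 yaw 98.40 Freader [-3.9 -0.8] Fz 1.6 tilt [-3.086  0.018] w 47.6
```

Clips snapped down behind the step near −56 (push fell from 5 N to about 0). Now feeling for the stop.

```bash
python3 -m creep '150 0 .001 0 0' >/dev/null; python3 rd.py;  python3 -m creep '150 0 .001 0 0' >/dev/null; python3 rd.py; python3 -m creep '150 0 .001 0 0' >/dev/null; python3 rd.py;python3 -m creep '150 0 .001 0 0' >/dev/null; python3 rd.py
```

```text
t 15.60 reader xy [-51.9  21. ] z 69.5 yaw 98.40 Freader [-3.7 -2. ] Fz 1.6 tilt [-3.085  0.018] w 47.8
t 15.70 reader xy [-51.1  21. ] z 69.3 yaw 98.40 Freader [-3.7 -0.5] Fz 0.8 tilt [-3.084  0.018] w 48.1
t 15.80 reader xy [-50.1  21. ] z 69.2 yaw 98.40 Freader [-3.3  0.3] Fz 1.5 tilt [-3.084  0.018] w 47.9
t 15.90 reader xy [-49.1  21. ] z 69.1 yaw 98.40 Freader [-3.4 -0.5] Fz 2.0 tilt [-3.084  0.018] w 47.7
```

```bash
python3 -m creep '150 0 .001 0 0' >/dev/null; python3 rd.py;  python3 -m creep '150 0 .001 0 0' >/dev/null; python3 rd.py; python3 -m creep '150 0 .001 0 0' >/dev/null; python3 rd.py
```

```text
t 16.00 reader xy [-48.  21.] z 69.1 yaw 98.40 Freader [-3.8 -0.8] Fz 1.9 tilt [-3.084  0.018] w 47.7
t 16.10 reader xy [-47.  21.] z 69.0 yaw 98.40 Freader [-3.3 -0.5] Fz 2.4 tilt [-3.084  0.018] w 47.8
t 16.20 reader xy [-45.8  21. ] z 69.0 yaw 98.40 Freader [-4.3 -0.3] Fz 2.2 tilt [-3.084  0.018] w 47.8
```

```bash
python3 -m creep '150 0 .001 0 0' >/dev/null; python3 rd.py;  python3 -m creep '150 0 .001 -.0001 0' >/dev/null; python3 rd.py; python3 -m creep '150 0 .001 -.0001 0' >/dev/null; python3 rd.py
```

```text
t 16.30 reader xy [-44.7  21. ] z 68.9 yaw 98.40 Freader [-4.1 -1.4] Fz 1.8 tilt [-3.084  0.018] w 47.5
t 16.40 reader xy [-43.6  21. ] z 69.0 yaw 98.40 Freader [-3.8 -0.1] Fz 1.2 tilt [-3.084  0.018] w 47.5
t 16.50 reader xy [-42.6  21. ] z 69.0 yaw 98.40 Freader [-3.8 -0.4] Fz 2.3 tilt [-3.084  0.018] w 47.7
```

```bash
python3 -m creep '150 0 .001 -.0001 0' >/dev/null; python3 rd.py;  python3 -m creep '150 0 .001 -.0001 0' >/dev/null; python3 rd.py
```

```text
t 16.60 reader xy [-41.5  21. ] z 69.1 yaw 98.40 Freader [-3. -0.] Fz 1.3 tilt [-3.084  0.018] w 47.9
t 16.70 reader xy [-40.4  21. ] z 69.1 yaw 98.40 Freader [-3.4  0.2] Fz 1.9 tilt [-3.084  0.018] w 47.5
```

```bash
python3 -m creep '150 0 .001 -.0001 0' >/dev/null; python3 rd.py;  python3 -m creep '150 0 .001 -.0001 0' >/dev/null; python3 rd.py
```

```text
t 16.80 reader xy [-39.3  21. ] z 69.1 yaw 98.40 Freader [-4.4 -1.1] Fz 1.9 tilt [-3.084  0.018] w 47.5
t 16.90 reader xy [-38.6  21.1] z 69.0 yaw 98.40 Freader [-8.5 -0.6] Fz 1.8 tilt [-3.083  0.018] w 47.6
```

```bash
python3 -m creep '150 0 .001 -.0001 0' >/dev/null; python3 rd.py;  python3 -m creep '150 0 .001 -.0001 0' >/dev/null; python3 rd.py
```

```text
t 17.00 reader xy [-38.5  21.2] z 68.8 yaw 98.43 Freader [-11.4  -0.1] Fz 6.0 tilt [-3.079  0.018] w 47.5
t 17.10 reader xy [-38.5  21.2] z 68.8 yaw 98.47 Freader [-10.2  -1.5] Fz 6.5 tilt [-3.076  0.018] w 47.8
```

The stop is felt (stalled at −38.5 mm, about 10 N). Letting go, lifting, and checking.

```bash
python3 -m creep '100 0 0 0 0;60 0 0 0 0;50 0 0 0 0;50 0 0 0 0;50 0 0 0 0'>/dev/null; python3 rd.py; python3 -m creep '50 0 0 -.01 0;50 0 0 -.02 0;50 0 0 -.03 0;50 0 0 -.03 0;50 0 -.02 -.03 0;50 0 -.03 -.02 0;50 0 -.03 0 0;50 0 -.02 0 0;50 0 0 0 0;50 0 0 0 0;50 0 0 0 0' >/dev/null; python3 rd.py
python3 -c "
from h import *
d,s=shot('wrist','w8')
a=proj(d,[[633.9,41.4,50]],s)[0].astype(int);print(a)
x=min(max(a[0],130),380);y=min(max(a[1],110),270)
cv2.imwrite('pics/w8c.png',cv2.resize(d['frame'][y-110:y+110,x-130:x+130],None,fx=2.6,fy=2.6,interpolation=cv2.INTER_CUBIC))"
```

```text
t 17.60 reader xy [-37.   21.3] z 68.9 yaw 98.47 Freader [ 0.8 -0.6] Fz -0.0 tilt [-3.08   0.018] w 68.9
t 18.70 reader xy [-129.4   23.9] z 227.7 yaw 98.48 Freader [ 0.3 -0.2] Fz -0.2 tilt [-3.089  0.02 ] w 68.7
[257 322]
```

View pics/w8c.png

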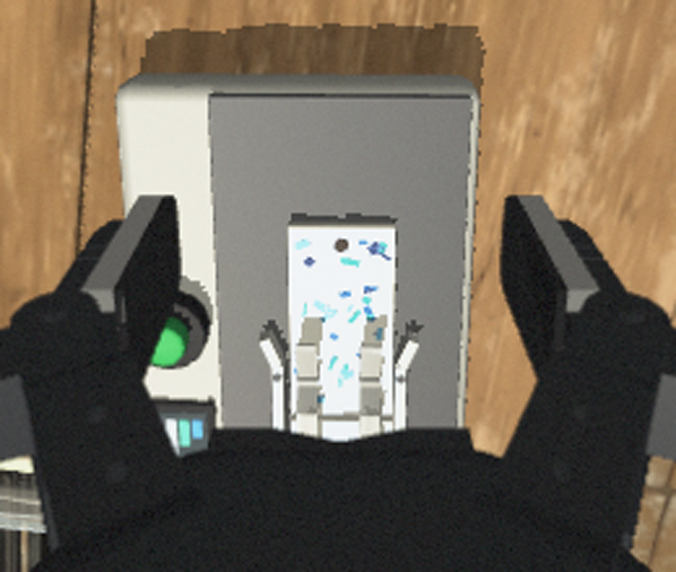

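Plaque straight between the fences, clip noses down on the thin part behind the step line (y≈416), and the stop was felt. Now the key; also checking the tail position numerically.

```bash
python3 -m creep '255 -.010 .014 .008 0;255 -.0144 .0213 .017 0;255 -.0144 .0213 .017 0;255 -.0144 .0213 .017 0;255 -.0144 .0213 .017 0;255 -.010 .014 .008 0;255 0 0 0 0;255 0 0 0 0;255 0 0 0 0' >/dev/null; python3 rd.py
python3 - <<'E'
from h import *
d=dict(np.load('pics/w8.npz'))
P=cast(d,[(127+342/2.6,160+226/2.6),(127+342/2.6,160+416/2.6)],50,d);th=np.radians(8.4);c,s=np.cos(th),np.sin(th)
q=P[:,:2]-[590.3,14.7];print('tail, step in reader',(q@np.array([[c,-s],[s,c]])).round(1))
E
```

```text
t 19.65 reader xy [-13.  -57.3] z 132.3 yaw 98.62 Freader [-0.4  0.4] Fz 0.1 tilt [-3.086  0.018] w 0.2
tail, step in reader [[-57.5  20.8]
 [ 43.1  21.1]]
```

```bash
python3 -m creep '255 -.0025 .007 0.005 0;255 -.0025 .007 .01 0;255 0 0 .01 0;255 0 0 .005 0;255 0 0 0 0;255 0 0 0 0' >/dev/null; python3 rd.py
```

```text
t 20.25 reader xy [ -0.1 -62.1] z 100.1 yaw 98.69 Freader [0.2 0.2] Fz -0.3 tilt [-3.087  0.018] w 0.0
```

```bash
python3 -m creep '255 0 0 .005 0;255 0 0 .005 0;255 0 0 .003 0' >/dev/null; python3 rd.py; python3 -m creep '255 0 0 .002 0' >/dev/null; python3 rd.py; python3 -m creep '255 0 0 .0015 0' >/dev/null; python3 rd.py; python3 -m creep '255 0 0 .0015 0' >/dev/null; python3 rd.py
```

```text
t 20.55 reader xy [ -0.6 -62.5] z 87.1 yaw 98.69 Freader [-0.3  1.2] Fz -0.2 tilt [-3.088  0.019] w 0.0
t 20.65 reader xy [ -0.8 -62.5] z 84.8 yaw 98.69 Freader [1.6 0.1] Fz 1.9 tilt [-3.088  0.019] w -0.4
t 20.75 reader xy [ -0.8 -62.5] z 83.3 yaw 98.68 Freader [-0.2  0.9] Fz 2.0 tilt [-3.088  0.019] w 0.3
t 20.85 reader xy [ -0.8 -62.5] z 81.9 yaw 98.69 Freader [-0.3  1.3] Fz 2.5 tilt [-3.089  0.019] w -0.4
```

Contact came at about 85.5, as expected from the key's height. Pressing on to the bottom.

```bash
python3 -m creep '255 0 0 .001 0' >/dev/null; python3 rd.py; python3 -m creep '255 0 0 .001 0' >/dev/null; python3 rd.py; python3 -m creep '255 0 0 .001 0' >/dev/null; python3 rd.py;
```

```text
t 20.95 reader xy [ -0.7 -62.5] z 81.1 yaw 98.69 Freader [-1.3  0.6] Fz 2.2 tilt [-3.089  0.019] w -0.0
t 21.05 reader xy [ -0.8 -62.5] z 80.3 yaw 98.69 Freader [-1.6  0.4] Fz 4.2 tilt [-3.089  0.019] w -0.0
t 21.15 reader xy [ -0.7 -62.5] z 80.1 yaw 98.70 Freader [-3.1  1.2] Fz 12.7 tilt [-3.09   0.019] w 0.3
```

Bottomed: travel is about 5 mm and the force rose steeply to 12.7 N. Retreating, then a last check.

```bash
python3 -m creep '255 0 0 0 0;255 0 0 -.005 0;255 0 0 -.015 0;255 0 0 -.03 0;255 0 0 -.03 0;255 0 -.03 -.03 0;255 0 -.03 -.02 0;255 0 -.03 0 0;255 0 -.03 0 0;255 0 -.02 0 0;255 0 0 0 0;255 0 0 0 0' >/dev/null; python3 rd.py
python3 -c "
from h import *
d,s=shot('wrist','w9')
a=cv2.resize(d['frame'][100:340,130:390],None,fx=2.2,fy=2.2,interpolation=cv2.INTER_CUBIC)
e,_=shot('scene','s9');b=cv2.resize(e['frame'][140:290,140:350],(572,408),interpolation=cv2.INTER_CUBIC)
cv2.imwrite('pics/w9c.png',cv2.resize(a,None,fx=1,fy=1))
c=np.zeros((530,800,3),np.uint8);c[:369,:400]=cv2.resize(a,(400,369));c[:286,400:]=cv2.resize(b,(400,286));cv2.imwrite('pics/fin.png',c)"
```

```text
t 22.35 reader xy [-138.1  -60.9] z 223.4 yaw 98.69 Freader [1.  0.6] Fz -0.4 tilt [-3.091  0.022] w 0.2
```

View pics/fin.png

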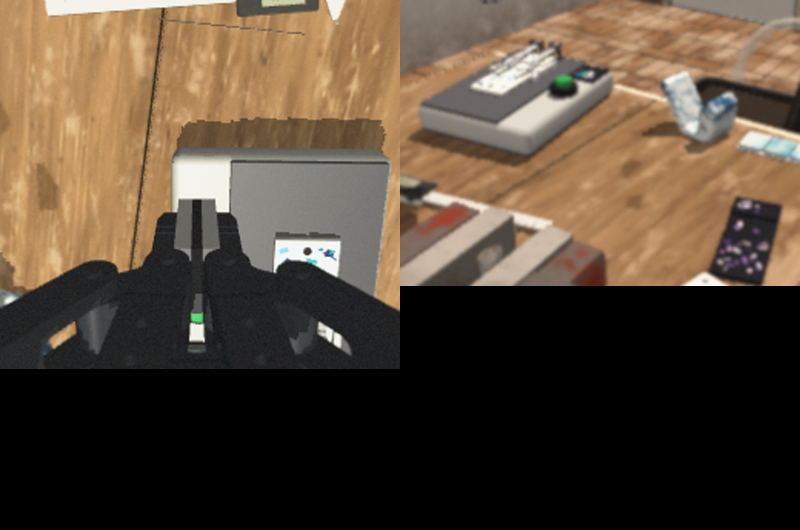

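The plaque is still home, the key is back up, the black plaque is untouched and the arm is clear. Handing in.

```bash
python3 -c "
from workcell import env
print(env.hand_in())"
```

```text
the job is handed in; nothing more can be done
None
```

The white plaque is home against the stop with both clips down behind its thick end. The green key has been pressed right down, and the job was handed in at about 22.4 s of the 64 s allowed.

- **Sliding in:** I gripped the plaque by its tail and slid it in thick end first. The push peaked at about 11 N at the clips, above the 5 to 8 N expected. The tool had crept into a slight forward lean and pressed the nose down; a small lift and a lighter grip brought the push back to 5–7 N.
- **Clips:** The push fell from 5 N to about 0 with the nose near reader x = +55 mm, where the clips should drop. The wrist picture then showed both clip noses on the thin part behind the step.
- **Stop:** The push rose steeply and the plaque stalled with its nose at about +73 mm, peaking at about 11 N. That is a little over the 6 to 10 N suggested but well under 20 N. After I let go, the picture put the tail at −57.5 mm against −56.5 mm from the felt position, which agrees within the calibration.
- **Key:** It was pressed about 5 mm to a hard bottom, with a peak of about 13 N, and it sprang back.
- **Final state:** The last pictures show the plaque still in place, the black plaque where it was, and the arm clear.
- **Not checked:** I did not look for a reading on the display. The only other contact was a light touch of about 20 N from the fingertips on the bench while I felt for its height before gripping.

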